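Check the travel of two hand levers

ROBOT

A 7-joint arm with a two-finger parallel gripper is mounted at the origin on the work surface. World frame = base frame: x ahead of the robot, y to its left, z up, the work surface at z = 0. Lengths are in m, angles in rad, forces in N, time in s.
With the tool pointing down it reaches from about 0.425 to 1.025 m from the base axis. Payload 3.6 kg.
Tool frame: the origin (TCP) lies on the centre line of the jaws, within the pads' length; the fingertips stand 17 mm ahead of it and the grasp point (between the pads) lies 2 mm behind it; y points along the fingers, z is the direction in which the jaws open and shut, and the axes are right-handed (so a half turn about y gives the same grasp; the last joint's range is limited). The gripper opens to 85 mm and grips with 20 to 120 N. Pads are 22 mm wide; open, the fingers measure 114 mm over their backs; the gripper's body (76 mm by 85 mm) begins 54 mm behind the grasp point. The pads swing forward as they close: fully open they stand 13 mm farther back than shut.
Start: joints at [-1.208, 0.591, 0.048, 1.609, -0.033, 0.943, -0.034], TCP at [0.32, 0.651, 0.248] pointing down, gripper open.
Joint ranges: [-2.69, 2.69], [-0.47, 2.24], [-1.27, 1.36], [0.19, 2.51], [-1.53, 4.68], [0.08, 2.07], [-3.09, 3.09]. Speed limits (rad/s): [2.57, 2.57, 3.14, 3.14, 3.14, 3.14, 3.14].

INTERFACE

Orientations are given as [roll, pitch, yaw] about the fixed x, y, z axes, in that order (R = Rz(yaw) Ry(pitch) Rx(roll)).
In Python, from cell import monitor, optics, workorder gives the robot as it stands.
- The arm moves only by the tool servo_tool, never from a script. Its argument "plan" is text: rows parted by semicolons, each of 5 numbers parted by spaces: the opening in per cent of the stroke, from 0 (shut) to 100 (fully open), then the shift along the tool's x, y, z in m, then the turn about the tool's y in rad. In form: hand x y z yaw; .... A call has 1 to 8 rows; each row is the pose to reach, as a shift and turn from the pose measured when the call began, along the tool's axes at that moment; what a row does not reach only later rows make up. A row lasts 1/10 s, in which the tool goes at most 50 mm and 8.59 degrees, less where a joint would pass 70% of its speed; a pose out of reach is approached as far as the arm can. A call with a gripper value outside its range is refused whole. The fingers move at their own pace and stop on an object; "squeeze" is the grip in N (left out, the last holds). Time passes only in rows, so rows that repeat a pose let the fingers close. It gives the time, the measured TCP pose, the force and the opening at its end, in the units of the state.
- monitor.observe(): the state, without advancing time (a new reading comes with each control period).
- optics.grab_frame(name): name is "scene" or "top" or "wrist"; returns the picture (384x512x3 uint8, red, green, blue); there is no depth.
- optics.camera_model(name): a dict with "fx", "fy", "cx", "cy" (pixels), "D" ([k1, k2, p1, p2, k3] as OpenCV has them; the pictures are not rectified), "rvec" (rotation vector, rad) and "tvec" (3), from world to camera coordinates, as OpenCV has them; the wrist camera has in their place "tool_from_camera" (4x4, takes a point from camera to tool coordinates, whose origin is the TCP and whose axes are the tool frame's). Camera axes: x right, y down, z forward; pixel columns grow to the right and rows downward; lengths in m; the calibration is good to about 2 mm. A picture is of the moment at which its call begins: read the wrist's pose just before it. camera_model takes no time and is no camera call.
- workorder.job_done(): hands the job in, once; it reports no verdict.
The state is a dict: "clock": time; "qpos": joint angles; "joint_velocities": joint speeds; "joint_efforts": joint torques, N m; "ee_pos": TCP position; "orientation": TCP orientation; "contact_force": force on the tool from outside, world axes, zero at the start; "ft_torque": the same for the moment, N m; "opening": finger opening in m.
Only numpy, scipy, OpenCV 4.12 (cv2) and the standard library are available. Lean on these libraries where they do the work, as an engineer would, in place of code of your own. Each camera call takes 0.05 s, during which the arm holds its last target.

TASK

The push-handle levers of the model dolly have been readjusted and must be checked before refitting. With the backs of the closed fingers, press the long brake lever (the one with the ball end) in from its outer side until it stops short of the bar, hold it firmly against the stop for about two seconds without forcing it, and let it spring fully back out; then do the same with the short clutch lever. Only push: do not grip the levers or reach between lever and bar, and leave everything else on the bench where it is.

Things in the scene. Friction and masses are not known exactly. Their poses are not given: they have to be found in the camera images.
- brake_handle: The brake handle in its stand, bolted down. Origin: centre of the underside of the grey base plate (100 x 150 x 12 mm), straight below the bar; z up, bar along y. One 30 mm post at y = -35 mm. The lever lies on the bar's -x side, roughly towards the robot; pressing it in means pushing it level along the handle's +x, towards the bar.
- brake_bar (a point): Middle of the brake handle's steel bar, on its axis, 140 mm above the table. The bar is 28 mm thick and 210 mm long; the clamps on it reach at most 18 mm above its axis, with nothing above them.
- brake_pivot (a point): Upright pivot of the brake lever, at the height of the bar's axis: x = -42 mm, y = -70 mm of the handle's frame. The blade runs from here towards the handle's +y; at rest it leans 0.26 rad away from the bar, fully in it is parallel to the bar within 0.05 rad.
- brake_lever (a joint): Angle of the brake lever (rad): 0 at rest (sprung out), 0.30 fully in, where a hard stop ends its travel about 18 mm short of the bar, 13 mm at the ball. At the press point it takes about 3 N to start it and 7 N to reach the stop; beyond that it is rigid. A spring brings it back out when released.
- brake_press (a point): Press point on the outer face (away from the bar) of the brake lever's blade, at mid-height, 28 mm before the free end. The long aluminium blade is 125 mm long, 18 mm tall and 10 mm thick, with a 20 mm ball at its free end. The point moves with the lever, about 29 mm from rest to stop.
- brake_inner: Inner layer of the brake lever's blade, on the side facing the bar (4 mm thick, 85 mm long, 12 mm tall), which the fingers must keep off: the lever is pressed from outside, never gripped. Origin on the lever's pivot; axes parallel to the handle's when the lever is at rest.
- clutch_handle: The clutch handle in its stand, bolted down. Origin: centre of the underside of the grey base plate (100 x 150 x 12 mm), straight below the bar; z up, bar along y. One 30 mm post at y = 12 mm. The lever lies on the bar's -x side, roughly towards the robot; pressing it in means pushing it level along the handle's +x, towards the bar.
- clutch_bar (a point): Middle of the clutch handle's steel bar, on its axis, 140 mm above the table. The bar is 28 mm thick and 160 mm long; the clamps on it reach at most 18 mm above its axis, with nothing above them.
- clutch_pivot (a point): Upright pivot of the clutch lever, at the height of the bar's axis: x = -36 mm, y = 45 mm of the handle's frame. The blade runs from here towards the handle's -y; at rest it leans 0.26 rad away from the bar, fully in it is parallel to the bar within 0.05 rad.
- clutch_lever (a joint): Angle of the clutch lever (rad): 0 at rest (sprung out), 0.30 fully in, where a hard stop ends its travel about 13 mm short of the bar. At the press point it takes about 2 N to start it and 5 N to reach the stop; beyond that it is rigid. A spring brings it back out when released.
- clutch_press (a point): Press point on the outer face (away from the bar) of the clutch lever's blade, at mid-height, 28 mm before the free end. The short aluminium blade is 90 mm long, 18 mm tall and 10 mm thick, with a plain square end, no ball. The point moves with the lever, about 19 mm from rest to stop.
- clutch_inner: Inner layer of the clutch lever's blade, on the side facing the bar (4 mm thick, 50 mm long, 12 mm tall), which the fingers must keep off: the lever is pressed from outside, never gripped. Origin on the lever's pivot; axes parallel to the handle's when the lever is at rest.
- finial: Bystander: loose plaster finial, round, upright, 68 mm across and 125 mm tall; origin at the centre of its underside.
- cup: Bystander: loose white ceramic cup, 76 mm across, 65 mm tall; origin at the centre of its underside.
- jar: Bystander: loose small closed glass jar, 56 mm across, 70 mm tall; origin at the centre of its underside.
- rosette: Bystander: loose plaster rosette tile, 75 x 75 mm, 44 mm tall; origin at the centre of its underside.
- spatula: Bystander: loose spatula lying flat on the table; origin under its middle.
- screwdriver: Bystander: loose screwdriver lying on the table; origin under its middle.
- wrench: Bystander: loose wrench lying on the table; origin under its middle.
There are look-alikes about, which are no part of the job. What is shaped like the brake_handle but blue is not meant.

How it is judged:
On the way, in this order (a step that is already met when the one before it is completed fails the run):
1. the long brake lever is pressed in to its stop by the fingers and held there for 1 s (value of joint brake_lever above 0.255 rad and contact force between the fingers and brake_handle above 1 N), for 1 s.
2. the brake lever is let go and back out (value of joint brake_lever below 0.03 rad and contact force between the fingers and brake_handle below 0.3 N), for 0.1 s.
3. the short clutch lever is pressed in to its stop by the fingers and held there for 1 s (value of joint clutch_lever above 0.255 rad and contact force between the fingers and clutch_handle above 1 N), for 1 s.
At the end, for the whole second after the job is handed in: Both levers have been pressed to within 0.045 rad of the stop (over 0.255 rad) for 1 s, brake first, and are back out (under 0.03 rad); every bystander is within 25 mm of where it stood (value of joint each of brake_lever, clutch_lever below 0.03 rad and distance of each of finial, cup, jar, rosette, spatula, screwdriver, wrench from where it was at the start of the episode below 0.025 m); the robot touches nothing.
It fails at once if a lever is gripped or touched from the bar side (contact force between the fingers and brake_inner above 0.5 N or contact force between the fingers and clutch_inner above 0.5 N).
It fails at once if a handle or its lever is forced (over 40 N) (contact force between any of the arm, the fingers and brake_handle above 40 N or contact force between any of the arm, the fingers and clutch_handle above 40 N).
It fails at once if both levers are in at the same time (value of joint each of brake_lever, clutch_lever above 0.1 rad).
It fails at once if a bystander is moved or lifted (over 25 mm) (distance of any of finial, cup, jar, rosette, spatula, screwdriver, wrench from where it was at the start of the episode above 0.025 m).
It fails at once if the finial, cup or jar is tipped (angle between any of finial, cup, jar's own z axis and vertical above 0.4 rad).
It also fails if it takes over 58 s, if anything falls off the work surface, if the arm or the gripper's body presses on something with over 40 N, if the wrist force passes 120 N, or if a joint passes its speed limit or range.

## Working session

There is one attempt and no reset: what is moved stays moved. The work goes in short steps, Python scripts to look and compute and a tool call to move; the robot and the scene stay as the last step left them, time stands still between calls to the robot, and variables do not carry over. Pictures are saved under pics/ and viewed, and the job is handed in when it is done.

Besides the shell and the picture viewer there is one more tool, called after "Call:" by a JSON object that holds its "method" and its "body". servo_tool: Moves the arm, as the interface text tells. Its arguments: {"type":"object","properties":{"plan":{"type":"string"},"squeeze":{"type":"number"}},"required":["plan"]}

```bash
mkdir -p pics; ls; python3 - <<'E'
from cell import monitor, optics
import cv2
print(monitor.observe())
for n in ["scene","top","wrist"]:
    im=optics.grab_frame(n); cv2.imwrite(f"pics/{n}0.png",cv2.resize(im[:,:,::-1],(800,600),interpolation=cv2.INTER_CUBIC))
    cv2.imwrite(f"pics/{n}0_raw.png",im[:,:,::-1])
    print(n,optics.camera_model(n))
E
```

```text
pics
{'clock': 0.0, 'qpos': array([-1.20750308,  0.59212722,  0.0482594 ,  1.60983535, -0.03332495,
        0.94268167, -0.03371177]), 'joint_velocities': array([ 0.00113678, -0.00081597,  0.00141664, -0.0006705 ,  0.0002408 ,
        0.00065547,  0.00117895]), 'joint_efforts': array([ 1.80734296e-03, -5.48702860e+01,  1.54729206e+00, -1.98118383e+01,
        9.40339436e-03,  8.97115184e-03, -1.03054998e-05]), 'ee_pos': array([0.31939289, 0.6499748 , 0.24712911]), 'orientation': array([-1.57304231e+00, -8.48113258e-05, -4.56705829e-01]), 'contact_force': array([-0.6621632 ,  0.10578502, -0.89533753]), 'ft_torque': array([ 0.02746793, -0.01725498, -0.00857225]), 'opening': 0.08535453702877151}
scene {'fx': 460.03774728153417, 'fy': 460.03774728153417, 'cx': 251.8736715941707, 'cy': 191.78396895193487, 'D': array([0.01235184, 0.        , 0.        , 0.        , 0.        ]), 'rvec': array([ 1.29170399,  2.36096465, -0.84832245]), 'tvec': array([ 0.28167112, -0.22033685,  2.06579707])}
top {'fx': 431.0724787296798, 'fy': 431.0724787296798, 'cx': 266.1188831334022, 'cy': 197.51932053804214, 'D': array([-0.04464772,  0.        ,  0.        ,  0.        ,  0.        ]), 'rvec': array([ 2.12866816, -2.15194887,  0.11881661]), 'tvec': array([-0.01490846,  0.50019462,  1.36034555])}
wrist {'fx': 324.5984787551163, 'fy': 324.5984787551163, 'cx': 250.10926131414783, 'cy': 191.3844800363606, 'D': array([-0.03443421,  0.        ,  0.        ,  0.        ,  0.        ]), 'tool_from_camera': array([[ 6.47698556e-04,  9.60931794e-01,  2.76784515e-01,
        -7.05969697e-02],
       [ 6.70140676e-04, -2.76784928e-01,  9.60931660e-01,
        -1.24560624e-01],
       [ 9.99999566e-01, -4.36909486e-04, -8.23232680e-04,
         3.57010142e-04],
       [ 0.00000000e+00,  0.00000000e+00,  0.00000000e+00,
         1.00000000e+00]])}
```

View pics/scene0.png

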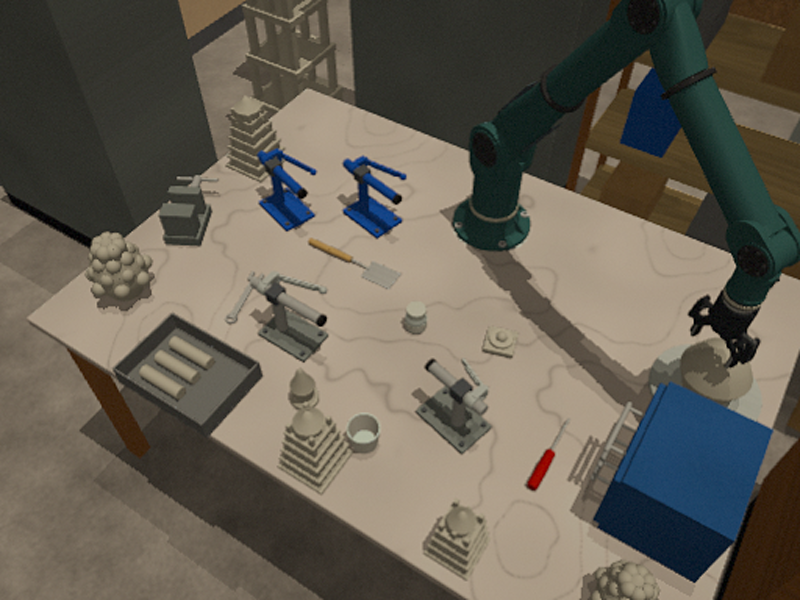

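View pics/top0.png

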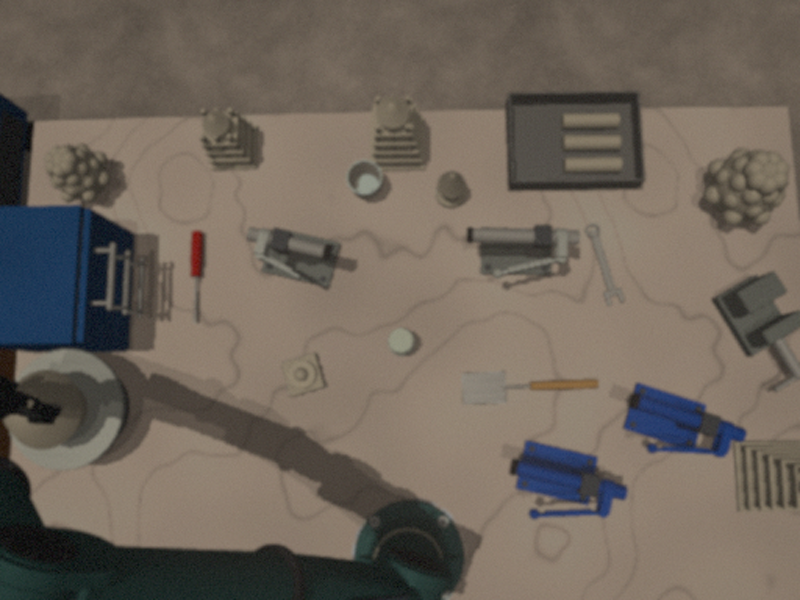

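View pics/wrist0.png

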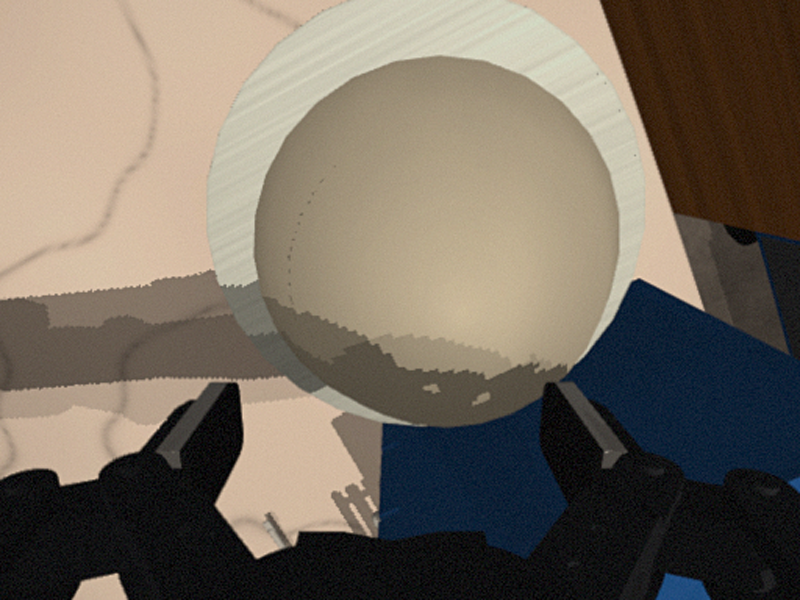

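```bash
python3 - <<'E'
import cv2
t=cv2.imread("pics/top0_raw.png"); s=cv2.imread("pics/scene0_raw.png")
a=cv2.resize(t[130:200,150:250],(800,560),interpolation=cv2.INTER_CUBIC)
b=cv2.resize(t[130:200,290:390],(800,560),interpolation=cv2.INTER_CUBIC)
c=cv2.resize(s[165:235,140:240],(800,560),interpolation=cv2.INTER_CUBIC)
d=cv2.resize(s[220:290,250:350],(800,560),interpolation=cv2.INTER_CUBIC)
for n,i in zip("abcd",(a,b,c,d)): cv2.imwrite(f"pics/crop_{n}.png",i)
E
```

```text
(no output)
```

View pics/crop_a.png

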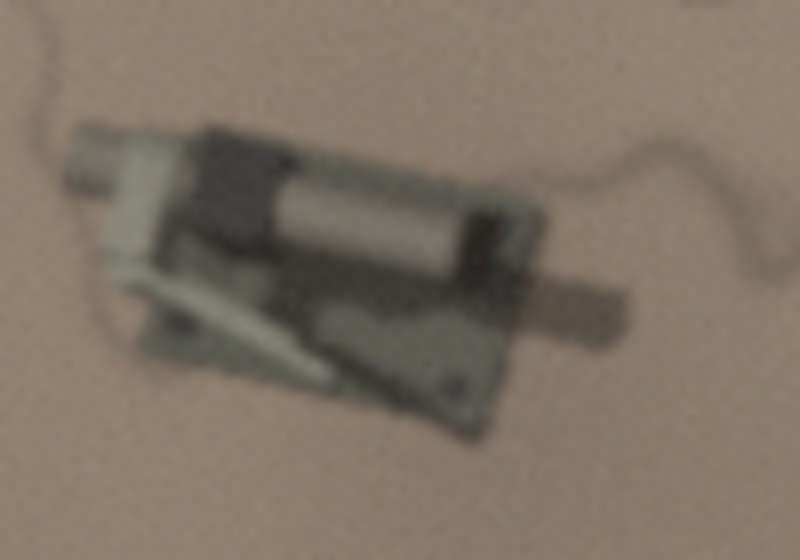

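View pics/crop_b.png

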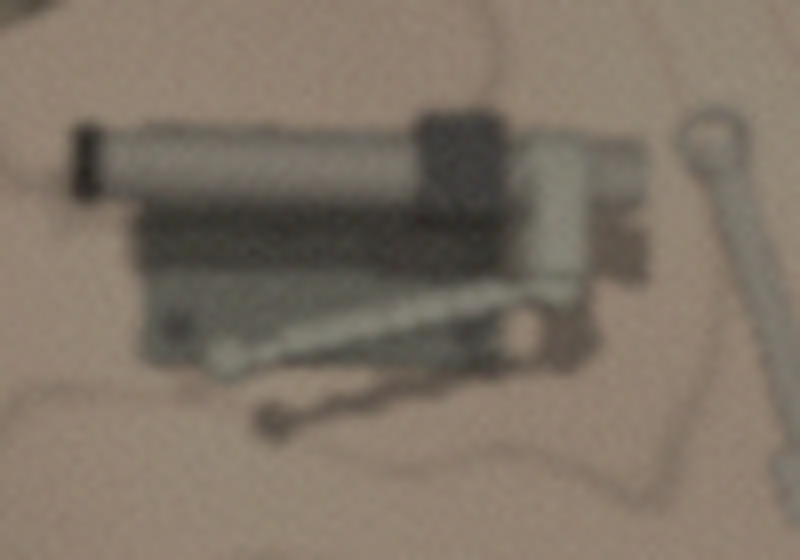

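View pics/crop_c.png

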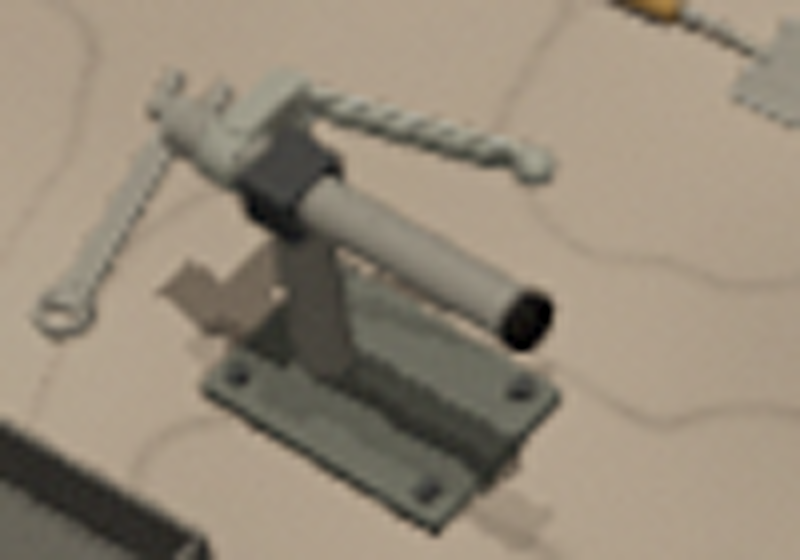

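View pics/crop_d.png

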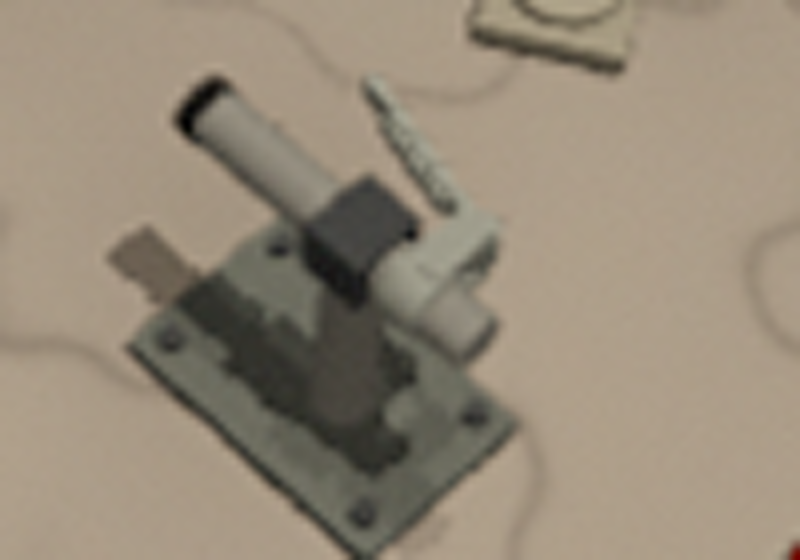

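```bash
cat > h.py <<'E'
import numpy as np, cv2
from scipy.optimize import least_squares
from cell import optics
def proj(n,P):
    m=optics.camera_model(n); K=np.array([[m['fx'],0,m['cx']],[0,m['fy'],m['cy']],[0,0,1]])
    return cv2.projectPoints(np.float64(P).reshape(-1,1,3),m['rvec'],m['tvec'],K,m['D'])[0][:,0]
def T(p,P):
    c,s=np.cos(p[2]),np.sin(p[2]); P=np.atleast_2d(np.float64(P))
    return np.c_[p[0]+c*P[:,0]-s*P[:,1],p[1]+s*P[:,0]+c*P[:,1],P[:,2]]
L=0.26
lev={'b':lambda r,off=0,a=0:[-.042-np.sin(L-a)*r-np.cos(L-a)*off,-.070+np.cos(L-a)*r-np.sin(L-a)*off,.14],
     'c':lambda r,off=0,a=0:[-.036-np.sin(L-a)*r-np.cos(L-a)*off,.045-np.cos(L-a)*r+np.sin(L-a)*off,.14]}
E
python3 - <<'E'
from h import *
B={'top':((290,130),[((75,160),(0,.105,.14)),((648,170),(0,-.105,.14)),((228,360),lev['b'](.125)),((145,365),(-.05,.075,.012)),((505,365),(-.05,-.075,.012))]),
 'scene':((140,165),[((525,318),(0,.105,.14)),((533,165),lev['b'](.125)),((202,385),(.05,-.075,.012)),((435,522),(.05,.075,.012)),((560,395),(-.05,.075,.012))])}
C={'top':((150,130),[((65,160),(0,.08,.14)),((500,250),(0,-.08,.14)),((335,372),lev['c'](.09)),((545,200),(.05,-.075,.012)),((485,435),(-.05,-.075,.012)),((145,345),(-.05,.075,.012))]),
 'scene':((250,220),[((205,105),(0,-.08,.14)),((480,335),(0,.08,.14)),((130,345),(.05,-.075,.012)),((515,420),(-.05,.075,.012)),((370,85),lev['c'](.09))])}
for nm,D,g in (('brake',B,(.65,-.2,0)),('clutch',C,(.65,.2,-.2))):
    def f(p):
        r=[]
        for cam,(o,l) in D.items():
            uv=np.array([[o[0]+a[0]/8-.44,o[1]+a[1]/8-.44] for a,_ in l])
            r.append(proj(cam,T(p,[q for _,q in l]))-uv)
        return np.concatenate(r)
    s=least_squares(lambda p:f(p).ravel(),g,loss='soft_l1')
    print(nm,s.x.round(4)); print(f(s.x).round(2).tolist())
E
```

```text
brake [ 0.6259 -0.2336 -0.031 ]
[[1.71, 0.48], [-0.33, 0.4], [0.42, -0.12], [-0.21, -0.8], [0.32, -0.0], [0.46, 0.63], [0.31, 0.4], [-0.49, 0.12], [0.15, 0.8], [0.66, -0.75]]
clutch [ 0.6192  0.2253 -0.2475]
[[1.58, -0.34], [-2.51, 0.14], [1.06, 0.71], [0.13, 0.16], [0.07, -0.51], [-0.68, 0.48], [0.13, 0.6], [0.16, 1.28], [-0.52, -0.69], [0.95, -0.08], [-0.66, 0.02]]
```

```bash
cat >> h.py <<'E'
from cell import monitor
from scipy.spatial.transform import Rotation as R
HB=np.array([.6259,-.2336,-.031]); HC=np.array([.6192,.2253,-.2475])
def state(): 
    s=monitor.observe(); return s,R.from_euler('xyz',s['orientation']).as_matrix()
def go(p,yaw):
    "shift to world p, tool z pointing along world angle yaw"
    s,M=state(); d=M.T@(np.array(p)-s['ee_pos']); z=M[:,2]
    t=-((yaw-np.arctan2(z[1],z[0])+np.pi)%(2*np.pi)-np.pi)
    return d.round(4),round(t,4)
E
python3 - <<'E'
from h import *
for H,k,r in((HB,'b',.097),(HC,'c',.062)):
    for off,a in ((.0595,0),(.0195,0),(.0195,.3)):
        p=T(H,lev[k](r,off,a))[0]; print(k,off,a,p.round(4))
p=T(HB,lev['b'](.097,.0595))[0]; p[2]=.25
print(go([.40,.40,.30],-.031),go(p,-.031))
E
```

```text
b 0.0595 0 [ 0.5018 -0.2213  0.14  ]
b 0.0195 0 [ 0.5407 -0.2122  0.14  ]
b 0.0195 0.3 [ 0.5692 -0.2041  0.14  ]
c 0.0595 0 [0.5132 0.2525 0.14  ]
c 0.0195 0 [0.5481 0.233  0.14  ]
c 0.0195 0.3 [0.5635 0.2211 0.14  ]
(array([ 0.1825, -0.0523, -0.1891]), np.float64(1.1451)) (array([ 0.5479, -0.0013, -0.7017]), np.float64(1.1451))
```

Call:
{"method": "servo_tool", "body": {"plan": "100 0 -0.05 0 0; 60 0.04 -0.06 -0.04 0; 30 0.07 -0.06 -0.07 0.1; 0 0.1 -0.06 -0.1 0.25; 0 0.13 -0.06 -0.135 0.4; 0 0.16 -0.06 -0.17 0.55; 0 0.19 -0.06 -0.21 0.7; 0 0.22 -0.06 -0.25 0.85", "squeeze": 30}}

```text
clock: 0.95
ee_pos: [0.4068, 0.3268, 0.3078]
orientation: [-1.572, -0.001, -1.313]
contact_force: [0.9, 0.6, 0.2]
opening: -0.0
```

```bash
python3 - <<'E'
from h import *
s,_=state(); print(s['clock'],s['ee_pos'],s['orientation'],s['opening'],s['qpos'].round(2))
p=[.50,-.2213,.25]
print(go(p,-.031))
E
```

```text
0.95 [0.40677939 0.32681583 0.3077612 ] [-1.57188523e+00 -1.34982197e-03 -1.31264156e+00] -3.98610021365848e-05 [-1.01  0.27  0.31  2.01 -0.11  0.88 -0.39]
(array([ 0.5537,  0.0586, -0.0497]), np.float64(0.2892))
```

Call:
{"method": "servo_tool", "body": {"plan": "0 0.045 0 0 0.05; 0 0.09 0 0 0.1; 0 0.135 0 -0.01 0.15; 0 0.18 0 -0.01 0.2; 0 0.225 0 -0.02 0.25; 0 0.27 0 -0.02 0.29; 0 0.315 0 -0.03 0.29; 0 0.36 0 -0.03 0.29"}}

```text
clock: 1.75
ee_pos: [0.4683, -0.0308, 0.3082]
orientation: [-1.573, -0.001, -1.603]
contact_force: [1.4, -0.8, -0.3]
opening: -0.0002
```

Call:
{"method": "servo_tool", "body": {"plan": "0 0.045 0 0 0; 0 0.09 0 0 0; 0 0.13 0 0 0; 0 0.15 0 0 0; 0 0.15 0 0 0"}}

```text
clock: 2.25
ee_pos: [0.4627, -0.1845, 0.3086]
orientation: [-1.572, -0.003, -1.61]
contact_force: [0.5, -0.3, 0.4]
opening: -0.0002
```

```bash
python3 - <<'E'
from h import *
s,_=state(); print(s['clock'],s['ee_pos'],s['orientation'],s['opening'],s['qpos'].round(2),s['contact_force'])
print(go([.495,-.2213,.25],-.031))
E
```

```text
2.25 [ 0.46270589 -0.18453604  0.30857401] [-1.57221241 -0.00279939 -1.60956103] -0.0002144683083630749 [-0.21  0.26  0.61  2.06 -0.19  0.87  0.47] [ 0.49722261 -0.33327384  0.42215039]
(array([0.0353, 0.0586, 0.0338]), np.float64(-0.0078))
```

Call:
{"method": "servo_tool", "body": {"plan": "0 0.018 0.03 0.017 0; 0 0.0353 0.0586 0.0338 -0.008; 0 0.0353 0.0586 0.0338 -0.008; 0 0.0353 0.0586 0.0338 -0.008"}}

```text
clock: 2.65
ee_pos: [0.4946, -0.22, 0.2492]
orientation: [-1.575, -0.002, -1.601]
contact_force: [0.8, 0.8, 1.2]
opening: -0.0001
```

```bash
cat >> h.py <<'E'
def wrist(name):
    s,M=state(); im=optics.grab_frame('wrist')[:,:,::-1].copy(); cv2.imwrite(name+'_raw.png',im)
    m=optics.camera_model('wrist'); Tc=m['tool_from_camera']; W=np.eye(4); W[:3,:3]=M; W[:3,3]=s['ee_pos']; W=np.linalg.inv(W@Tc)
    K=np.array([[m['fx'],0,m['cx']],[0,m['fy'],m['cy']],[0,0,1]])
    pr=lambda P: cv2.projectPoints(np.float64(P).reshape(-1,1,3),cv2.Rodrigues(W[:3,:3])[0],W[:3,3],K,m['D'])[0][:,0]
    return im,pr,s
E
python3 - <<'E'
from h import *
im,pr,s=wrist('pics/w1'); print(s['clock'],s['ee_pos'],s['orientation'])
big=cv2.resize(im,(800,600),interpolation=cv2.INTER_CUBIC)
pts=T(HB,[lev['b'](0),lev['b'](.125),lev['b'](.097,.005),(0,.105,.14),(0,-.105,.14),(-.05,.075,.012),(-.05,-.075,.012)])
for u,v in pr(pts)*800/512:
    print(round(u),round(v)); 
    if abs(u)<2000 and abs(v)<2000: cv2.drawMarker(big,(int(u),int(v)),(0,0,255),cv2.MARKER_CROSS,14,1)
cv2.imwrite('pics/w1.png',big)
E
```

```text
2.65 [ 0.49463369 -0.22000296  0.24922721] [-1.57496021 -0.00162925 -1.60074469]
562 449
517 219
518 279
695 96
631 504
511 161
498 362
```

View pics/w1.png

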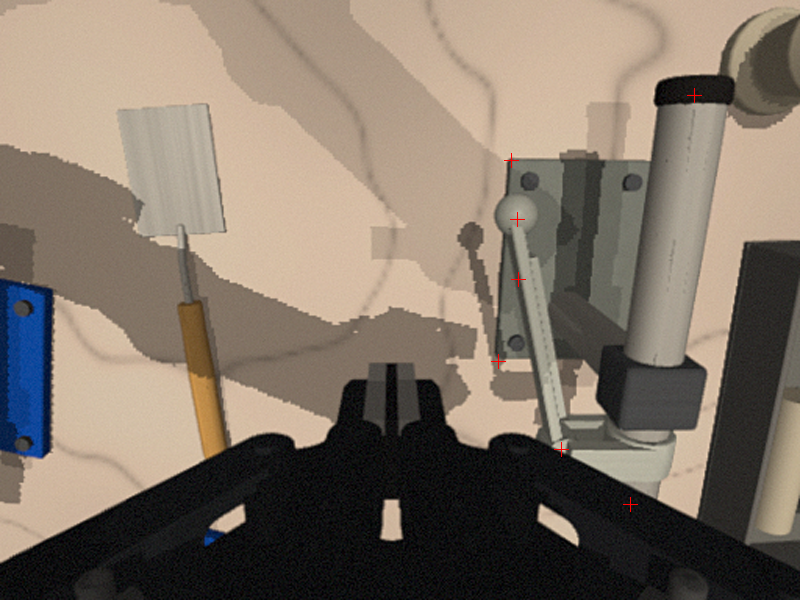

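```bash
python3 - <<'E'
from h import *
print(go([.50,-.209,.144],-.031), go([.535,-.210,.144],-.031))
E
```

```text
(array([-0.0113,  0.106 ,  0.0051]), np.float64(0.0014)) (array([-0.0114,  0.106 ,  0.0401]), np.float64(0.0014))
```

Call:
{"method": "servo_tool", "body": {"plan": "0 -0.005 0.04 0.002 0; 0 -0.011 0.08 0.003 0; 0 -0.011 0.106 0.005 0; 0 -0.011 0.106 0.013 0; 0 -0.011 0.106 0.021 0; 0 -0.011 0.106 0.028 0; 0 -0.011 0.106 0.03 0; 0 -0.011 0.106 0.03 0"}}

```text
clock: 3.5
ee_pos: [0.5262, -0.2102, 0.1453]
orientation: [-1.57, -0.002, -1.6]
contact_force: [-0.9, -0.6, 0.9]
opening: -0.0
```

```bash
python3 - <<'E'
from h import *
im,pr,s=wrist('pics/w2'); print(s['clock'],s['ee_pos'],s['orientation'],s['contact_force'])
cv2.imwrite('pics/w2.png',cv2.resize(im,(800,600),interpolation=cv2.INTER_CUBIC))
E
```

```text
3.5 [ 0.52623435 -0.2102463   0.1453014 ] [-1.57048022 -0.00244882 -1.59975211] [-0.89464322 -0.59322088  0.87737327]
```

View pics/w2.png

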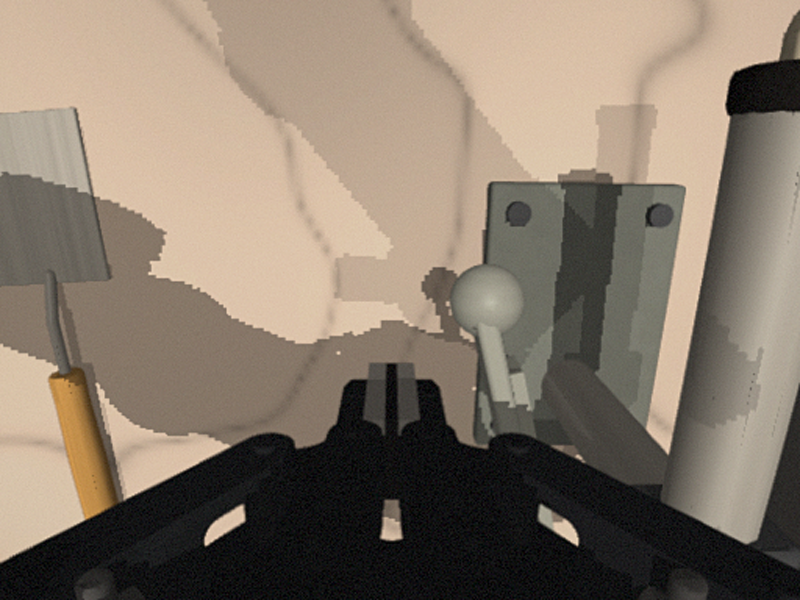

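Call:
{"method": "servo_tool", "body": {"plan": "0 0 0 0.004 0; 0 0 0 0.008 0; 0 0 0 0.012 0; 0 0 0 0.016 0; 0 0 0 0.016 0"}}

```text
clock: 4.05
ee_pos: [0.5406, -0.2105, 0.1446]
orientation: [-1.574, -0.001, -1.6]
contact_force: [-3.4, -0.6, 1.6]
opening: 0.0
```

Call:
{"method": "servo_tool", "body": {"plan": "0 0 0 0.004 0; 0 0 0 0.008 0; 0 0 0 0.010 0; 0 0 0 0.010 0"}}

```text
clock: 4.45
ee_pos: [0.55, -0.2096, 0.144]
orientation: [-1.577, 0.0, -1.599]
contact_force: [-4.9, 2.3, 1.6]
opening: 0.0
```

Call:
{"method": "servo_tool", "body": {"plan": "0 0 0 0.004 0; 0 0 0 0.008 0; 0 0 0 0.011 0; 0 0 0 0.011 0"}}

```text
clock: 4.85
ee_pos: [0.56, -0.2088, 0.1436]
orientation: [-1.579, 0.002, -1.598]
contact_force: [-5.6, 2.3, 3.4]
opening: 0.0001
```

```bash
python3 - <<'E'
from h import *
im,pr,s=wrist('pics/w3'); print(s['clock'],s['ee_pos'],s['orientation'],s['contact_force'])
cv2.imwrite('pics/w3.png',cv2.resize(im,(800,600),interpolation=cv2.INTER_CUBIC))
E
```

```text
4.85 [ 0.56003229 -0.20879374  0.14357463] [-1.57944743  0.00249612 -1.59804022] [-5.62967063  2.25254276  3.37956504]
```

View pics/w3.png

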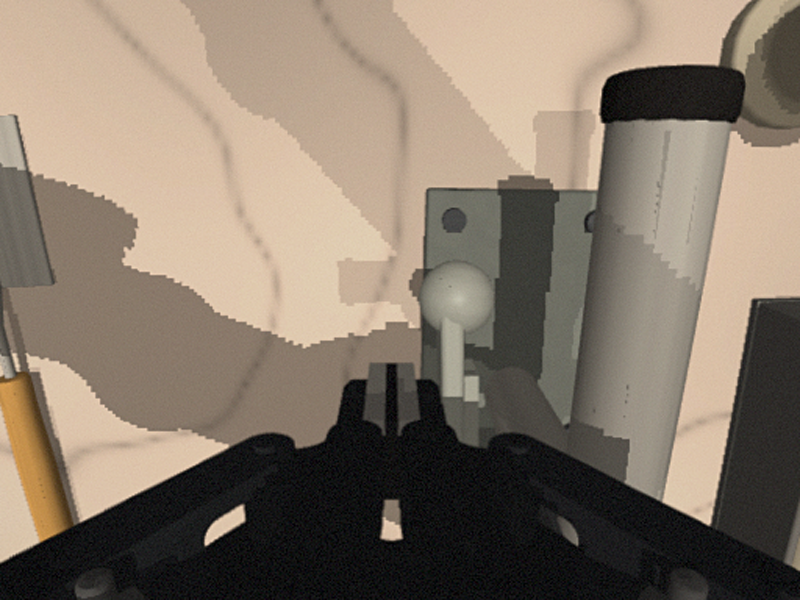

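Call:
{"method": "servo_tool", "body": {"plan": "0 0 0 0.002 0; 0 0 0 0.004 0; 0 0 0 0.006 0; 0 0 0 0.006 0"}}

```text
clock: 5.3
ee_pos: [0.5644, -0.2086, 0.1435]
orientation: [-1.583, 0.004, -1.598]
contact_force: [-7.1, 2.0, 3.9]
opening: 0.0001
```

Call:
{"method": "servo_tool", "body": {"plan": "0 0 0 0.001 0; 0 0 0 0.002 0; 0 0 0 0.002 0"}}

```text
clock: 5.6
ee_pos: [0.5649, -0.2085, 0.1435]
orientation: [-1.586, 0.005, -1.599]
contact_force: [-6.3, 1.8, 5.0]
opening: -0.0004
```

Call:
{"method": "servo_tool", "body": {"plan": "0 0 0 0.001 0; 0 0 0 0.002 0; 0 0 0 0.002 0"}}

```text
clock: 5.9
ee_pos: [0.5654, -0.2085, 0.1435]
orientation: [-1.588, 0.006, -1.599]
contact_force: [-7.3, 1.5, 4.6]
opening: -0.0001
```

Call:
{"method": "servo_tool", "body": {"plan": "0 0 0 0.003 0; 0 0 0 0.005 0; 0 0 0 0.005 0; 0 0 0 0.005 0"}}

```text
clock: 6.3
ee_pos: [0.5684, -0.2085, 0.1435]
orientation: [-1.592, 0.007, -1.6]
contact_force: [-7.8, 1.6, 6.6]
opening: -0.0002
```

```bash
python3 - <<'E'
from h import *
im,pr,s=wrist('pics/w4'); print(s['clock'],s['ee_pos'],s['orientation'],s['contact_force'])
big=cv2.resize(im,(800,600),interpolation=cv2.INTER_CUBIC)
for a,c in((.3,(0,0,255)),(.25,(255,0,0)),(.2,(0,255,0))):
    u,v=pr(T(HB,lev['b'](.125,0,a)))[0]*800/512; print(a,u,v); cv2.drawMarker(big,(int(u),int(v)),c,cv2.MARKER_CROSS,14,1)
u,v=pr(T(HB,[0,.105,.14]))[0]*800/512; print(u,v); cv2.drawMarker(big,(int(u),int(v)),(0,0,255),cv2.MARKER_CROSS,14,1)
cv2.imwrite('pics/w4.png',big)
E
```

```text
6.3 [ 0.56836031 -0.20854369  0.14351408] [-1.59217893  0.00745988 -1.59998487] [-7.80888866  1.5811356   6.57346118]
0.3 472.4455206065244 307.2969373117241
0.25 448.7483111284144 306.77963828408446
0.2 425.05105390623595 307.3953775600595
636.4745974329556 107.09914481854237
```

View pics/w4.png

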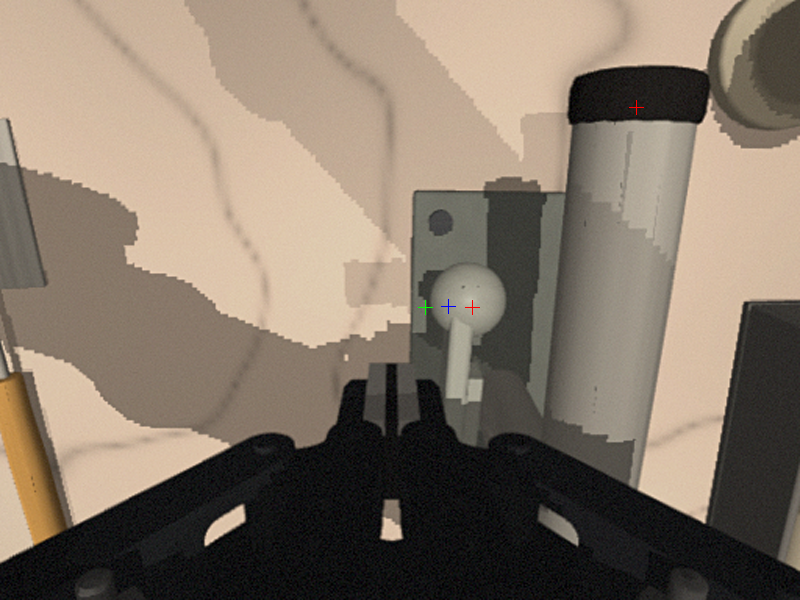

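Call:
{"method": "servo_tool", "body": {"plan": "0 0 0 0.003 0; 0 0 0 0.005 0; 0 0 0 0.005 0; 0 0 0 0.005 0"}}

```text
clock: 6.75
ee_pos: [0.5691, -0.2085, 0.1434]
orientation: [-1.6, 0.01, -1.602]
contact_force: [-10.5, 2.1, 10.5]
opening: -0.0002
```

Call:
{"method": "servo_tool", "body": {"plan": "0 0 0 0.003 0; 0 0 0 0.005 0; 0 0 0 0.005 0; 0 0 0 0.005 0; 0 0 0 0.005 0; 0 0 0 0.005 0"}}

```text
clock: 7.35
ee_pos: [0.5691, -0.2085, 0.1433]
orientation: [-1.609, 0.013, -1.603]
contact_force: [-12.4, 2.1, 10.0]
opening: -0.0001
```

Call:
{"method": "servo_tool", "body": {"plan": "0 0 0 0.004 0; 0 0 0 0.004 0; 0 0 0 0.004 0; 0 0 0 0.004 0; 0 0 0 0.004 0; 0 0 0 0.004 0; 0 0 0 0.004 0; 0 0 0 0.004 0"}}

```text
clock: 8.15
ee_pos: [0.569, -0.2085, 0.1432]
orientation: [-1.617, 0.016, -1.605]
contact_force: [-10.0, 3.0, 8.7]
opening: -0.0003
```

Call:
{"method": "servo_tool", "body": {"plan": "0 0 0 0.003 0; 0 0 0 0.003 0; 0 0 0 0.003 0; 0 0 0 0.003 0; 0 0 0 0.003 0; 0 0 0 0.003 0; 0 0 0 0.003 0; 0 0 0 0.003 0"}}

```text
clock: 8.95
ee_pos: [0.5689, -0.2085, 0.1432]
orientation: [-1.622, 0.018, -1.606]
contact_force: [-9.7, 2.1, 8.5]
opening: 0.0002
```

```bash
python3 - <<'E'
from h import *
im,pr,s=wrist('pics/w5'); print(s['clock'],s['ee_pos'],s['orientation'],s['contact_force'])
big=cv2.resize(im,(800,600),interpolation=cv2.INTER_CUBIC)
for a,c in((.3,(0,0,255)),(.25,(255,0,0)),(.2,(0,255,0))):
    u,v=pr(T(HB,lev['b'](.125,0,a)))[0]*800/512; print(a,u,v); cv2.drawMarker(big,(int(u),int(v)),c,cv2.MARKER_CROSS,14,1)
cv2.imwrite('pics/w5.png',big)
E
```

```text
8.95 [ 0.568894   -0.20852098  0.14324199] [-1.62239162  0.01766415 -1.60580898] [-9.71089467  2.10031147  8.47841057]
0.3 470.3014063399154 307.7225880012095
0.25 446.4491764702956 307.1249231700095
0.2 422.67465605871644 307.6668724975098
```

View pics/w5.png

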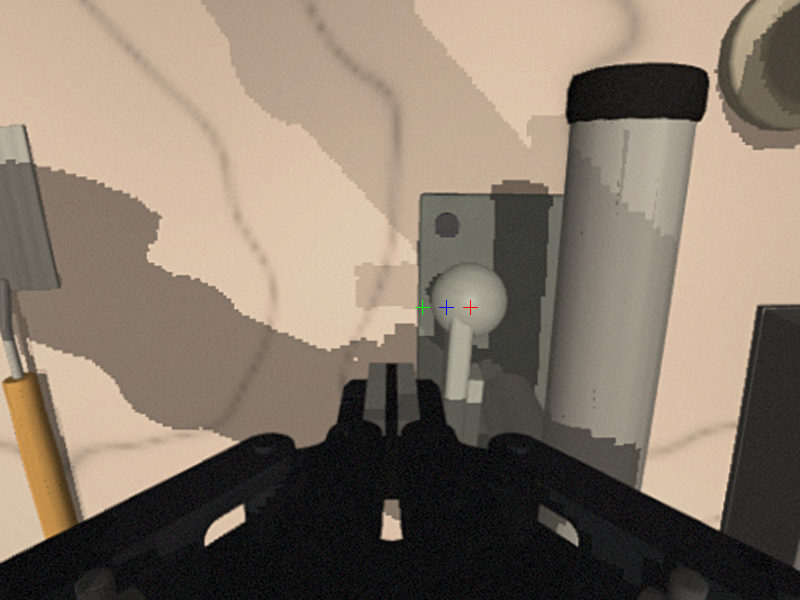

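Call:
{"method": "servo_tool", "body": {"plan": "0 0 0 -0.01 0; 0 0 0 -0.02 0; 0 0 0 -0.03 0; 0 0 0 -0.04 0; 0 0 0 -0.05 0; 0 0 0 -0.06 0; 0 0 0 -0.06 0; 0 0 0 -0.06 0"}}

```text
clock: 9.8
ee_pos: [0.5095, -0.2063, 0.1466]
orientation: [-1.621, 0.018, -1.606]
contact_force: [0.1, -0.2, 0.5]
opening: -0.0
```

```bash
python3 - <<'E'
from h import *
im,pr,s=wrist('pics/w6'); print(s['clock'],s['ee_pos'],s['orientation'],s['contact_force'])
big=cv2.resize(im,(800,600),interpolation=cv2.INTER_CUBIC)
for a,c in((.0,(0,0,255)),(.05,(255,0,0))):
    u,v=pr(T(HB,lev['b'](.125,0,a)))[0]*800/512; print(a,u,v); cv2.drawMarker(big,(int(u),int(v)),c,cv2.MARKER_CROSS,14,1)
cv2.imwrite('pics/w6.png',big)
print(go([.50,-.18,.31],-.031)); print(go([.50,.26,.31],-.2475))
E
```

```text
9.8 [ 0.5095482  -0.20634902  0.14657384] [-1.6210738   0.01759349 -1.60564129] [ 0.11795178 -0.23251671  0.47417592]
0.0 551.2157980403763 320.92850922690326
0.05 574.4108229819357 316.0123629324008
(array([-0.0289, -0.1623, -0.0189]), np.float64(-0.0026))
(array([-0.4685, -0.1538, -0.0337]), np.float64(0.2139))
```

View pics/w6.png

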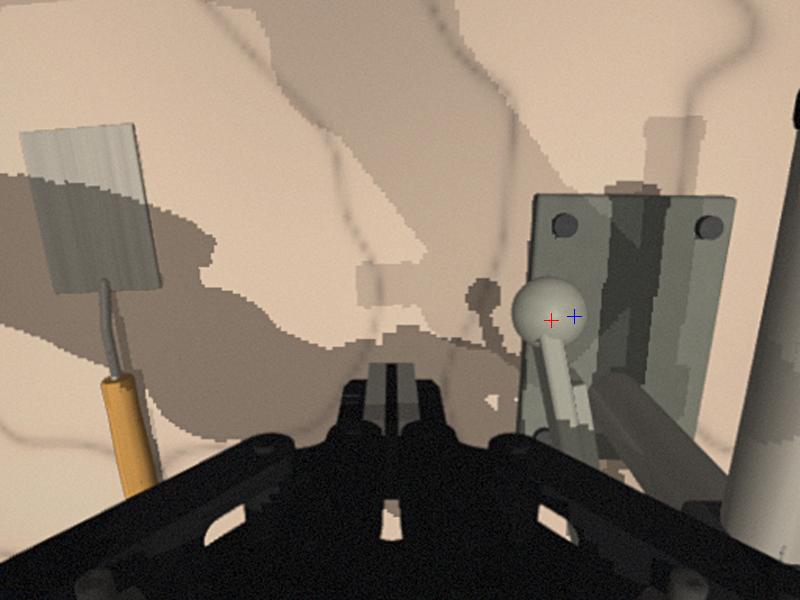

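Call:
{"method": "servo_tool", "body": {"plan": "0 0 -0.05 0 0; 0 0 -0.1 -0.01 0; 0 -0.02 -0.145 -0.02 0; 0 -0.06 -0.154 -0.03 0.03; 0 -0.11 -0.154 -0.034 0.07; 0 -0.155 -0.154 -0.034 0.11; 0 -0.2 -0.154 -0.034 0.15; 0 -0.245 -0.154 -0.034 0.19"}}

```text
clock: 10.65
ee_pos: [0.4924, 0.0388, 0.3068]
orientation: [-1.622, 0.008, -1.796]
contact_force: [0.4, 0.1, -1.2]
opening: -0.0001
```

```bash
python3 - <<'E'
from h import *
s,_=state();print(s['ee_pos'],s['orientation'],s['qpos'].round(2))
print(go([.495,.255,.28],-.2475))
E
```

```text
[0.49244615 0.03883598 0.30677634] [-1.62196224  0.00843322 -1.79623722] [-0.64  0.28  0.61  2.05 -0.23  0.92 -0.13]
(array([-0.211 ,  0.0309, -0.0443]), np.float64(0.0225))
```

Call:
{"method": "servo_tool", "body": {"plan": "0 -0.045 0 -0.01 0; 0 -0.09 0 -0.02 0.01; 0 -0.135 0.01 -0.03 0.02; 0 -0.18 0.02 -0.04 0.0225; 0 -0.211 0.031 -0.044 0.0225; 0 -0.211 0.031 -0.044 0.0225; 0 -0.211 0.031 -0.044 0.0225"}}

```text
clock: 11.35
ee_pos: [0.4953, 0.2558, 0.2794]
orientation: [-1.622, 0.006, -1.816]
contact_force: [1.1, 0.1, -0.0]
opening: 0.0001
```

```bash
python3 - <<'E'
from h import *
im,pr,s=wrist('pics/w7'); print(s['clock'],s['ee_pos'],s['orientation'])
big=cv2.resize(im,(800,600),interpolation=cv2.INTER_CUBIC)
pts=T(HC,[lev['c'](0),lev['c'](.09),lev['c'](.062,.005),(0,.08,.14),(0,-.08,.14),(-.05,.075,.012),(-.05,-.075,.012)])
for u,v in pr(pts)*800/512:
    print(round(u),round(v)); 
    if abs(u)<2000 and abs(v)<2000: cv2.drawMarker(big,(int(u),int(v)),(0,0,255),cv2.MARKER_CROSS,14,1)
cv2.imwrite('pics/w7.png',big)
E
```

```text
11.35 [0.49527677 0.25583744 0.27942554] [-1.62202007  0.00636909 -1.81631653]
585 207
527 364
535 316
666 135
625 428
515 149
503 340
```

View pics/w7.png

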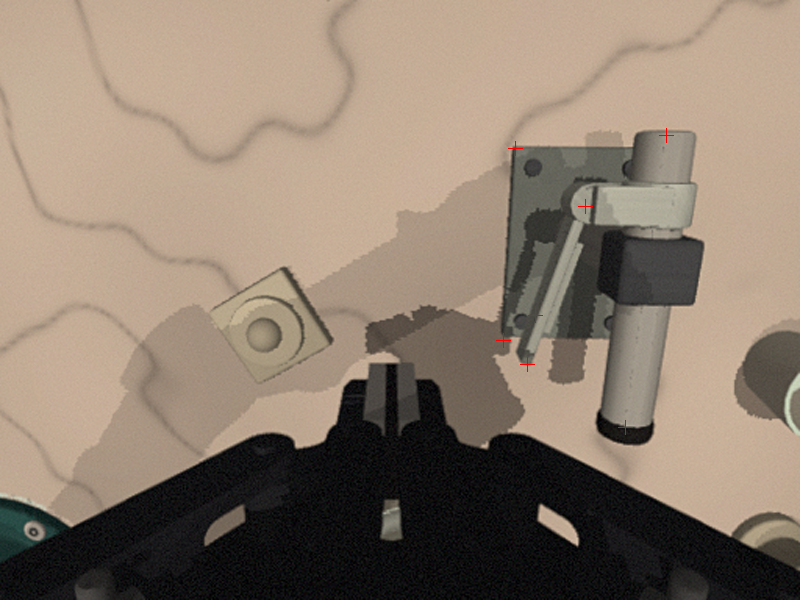

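```bash
python3 - <<'E'
from h import *
print(go([.515,.2375,.145],-.2475)); print(go([.535,.2325,.145],-.2475))
E
```

```text
(array([0.0124, 0.1334, 0.0297]), np.float64(-0.0004))
(array([0.0124, 0.1324, 0.0503]), np.float64(-0.0004))
```

Call:
{"method": "servo_tool", "body": {"plan": "0 0.006 0.045 0.005 0; 0 0.012 0.09 0.012 0; 0 0.012 0.1334 0.02 0; 0 0.012 0.1334 0.03 0; 0 0.012 0.133 0.04 0; 0 0.012 0.1325 0.048 0; 0 0.012 0.1324 0.05 0; 0 0.012 0.1324 0.05 0"}}

```text
clock: 12.2
ee_pos: [0.5364, 0.2331, 0.1469]
orientation: [-1.619, 0.009, -1.82]
contact_force: [-0.7, 0.1, -0.2]
opening: 0.0002
```

```bash
python3 - <<'E'
from h import *
im,pr,s=wrist('pics/w8'); print(s['clock'],s['ee_pos'],s['orientation'],s['contact_force'])
cv2.imwrite('pics/w8.png',cv2.resize(im,(800,600),interpolation=cv2.INTER_CUBIC))
print(go([.5645,.225,.144],-.2475))
E
```

```text
12.2 [0.53638735 0.23311882 0.14694248] [-1.61876284  0.00894012 -1.81953854] [-0.65448733  0.10377856 -0.19060905]
(array([0.001 , 0.001 , 0.0302]), np.float64(-0.0002))
```

View pics/w8.png

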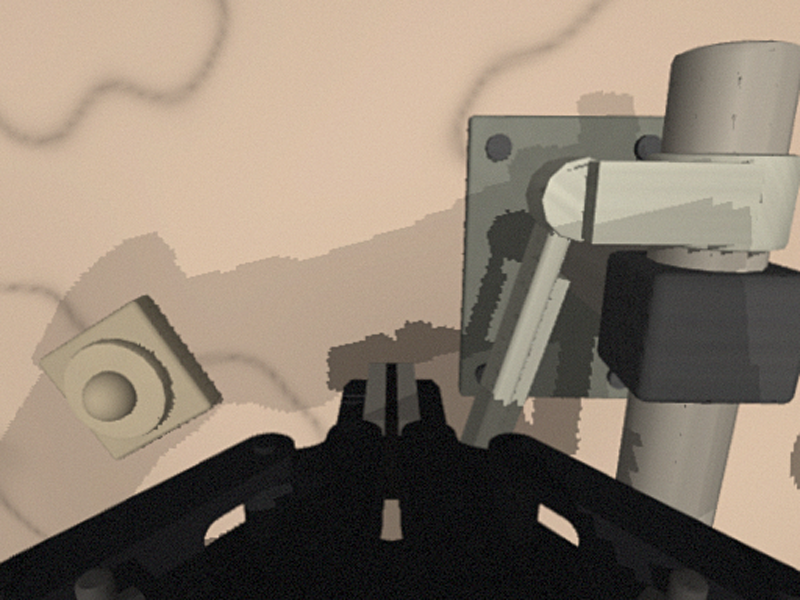

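Call:
{"method": "servo_tool", "body": {"plan": "0 0 0.001 0.005 0; 0 0 0.001 0.009 0; 0 0 0.001 0.013 0; 0 0 0.001 0.017 0; 0 0 0.001 0.02 0; 0 0 0.001 0.023 0; 0 0 0.001 0.025 0; 0 0 0.001 0.026 0"}}

```text
clock: 13.05
ee_pos: [0.5595, 0.226, 0.1437]
orientation: [-1.623, 0.006, -1.819]
contact_force: [-6.1, -1.0, 2.4]
opening: 0.0004
```

Call:
{"method": "servo_tool", "body": {"plan": "0 0 0 0.002 0; 0 0 0 0.004 0; 0 0 0 0.006 0; 0 0 0 0.006 0; 0 0 0 0.006 0"}}

```text
clock: 13.55
ee_pos: [0.5642, 0.2244, 0.1434]
orientation: [-1.625, 0.006, -1.819]
contact_force: [-6.0, -1.5, 5.4]
opening: -0.0003
```

```bash
cat > clook.py <<'E'
import sys
from h import *
n=sys.argv[1]
im,pr,s=wrist('pics/'+n); print(s['clock'],s['ee_pos'],s['orientation'],s['contact_force'])
big=cv2.resize(im,(800,600),interpolation=cv2.INTER_CUBIC)
for a,c in((.3,(0,0,255)),(.25,(255,0,0)),(.0,(0,255,0))):
    q=pr(T(HC,[lev['c'](r,.005,a) for r in (.01,.03,.05)]))*800/512
    cv2.polylines(big,[q.astype(int).reshape(-1,1,2)],False,c,1)
cv2.imwrite(f'pics/{n}.png',big)
E
python3 clook.py w9
```

```text
13.55 [0.5642278  0.22443213 0.14336922] [-1.62523475  0.00563994 -1.81907404] [-6.04966702 -1.52003952  5.38300003]
```

View pics/w9.png

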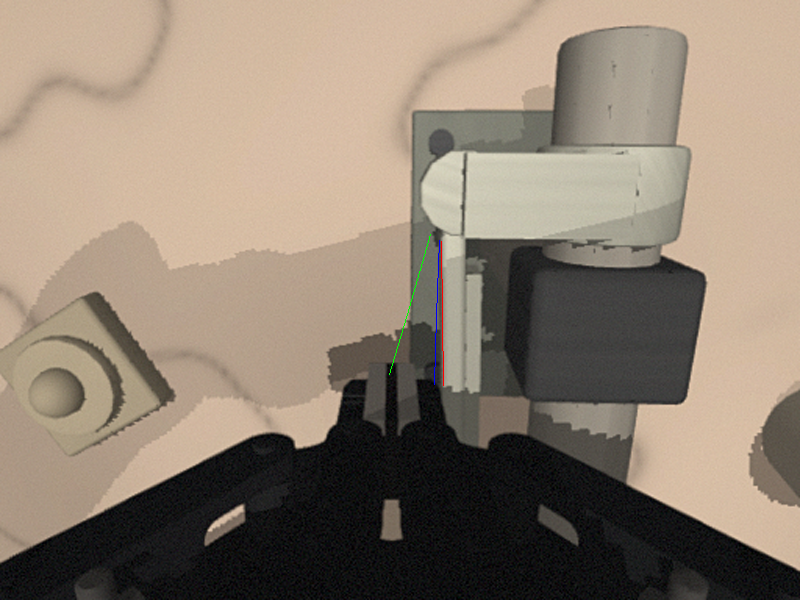

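Blade's outer edge is at the red (0.30) line, so the lever is at or very near the stop. I'll push until position stalls and hold.

Call:
{"method": "servo_tool", "body": {"plan": "0 0 0 0.002 0; 0 0 0 0.005 0; 0 0 0 0.006 0; 0 0 0 0.006 0; 0 0 0 0.006 0; 0 0 0 0.006 0; 0 0 0 0.006 0; 0 0 0 0.006 0"}}

```text
clock: 14.4
ee_pos: [0.5648, 0.2242, 0.143]
orientation: [-1.637, 0.004, -1.817]
contact_force: [-12.5, 1.0, 10.0]
opening: -0.0001
```

Call:
{"method": "servo_tool", "body": {"plan": "0 0 0 0.004 0; 0 0 0 0.005 0; 0 0 0 0.005 0; 0 0 0 0.005 0; 0 0 0 0.005 0; 0 0 0 0.005 0; 0 0 0 0.005 0; 0 0 0 0.005 0"}}

```text
clock: 15.2
ee_pos: [0.5648, 0.2243, 0.1427]
orientation: [-1.648, 0.003, -1.815]
contact_force: [-12.2, 1.7, 10.9]
opening: -0.0001
```

Call:
{"method": "servo_tool", "body": {"plan": "0 0 0 0.004 0; 0 0 0 0.004 0; 0 0 0 0.004 0; 0 0 0 0.004 0; 0 0 0 0.004 0; 0 0 0 0.004 0; 0 0 0 0.004 0; 0 0 0 0.004 0"}}

```text
clock: 16.0
ee_pos: [0.5646, 0.2244, 0.1425]
orientation: [-1.657, 0.002, -1.813]
contact_force: [-10.5, 0.3, 9.4]
opening: 0.0003
```

```bash
python3 clook.py w10
```

```text
16.0 [0.56458968 0.22440131 0.14248661] [-1.65673239  0.00214089 -1.8133418 ] [-10.49596899   0.30222368   9.4117444 ]
```

View pics/w10.png

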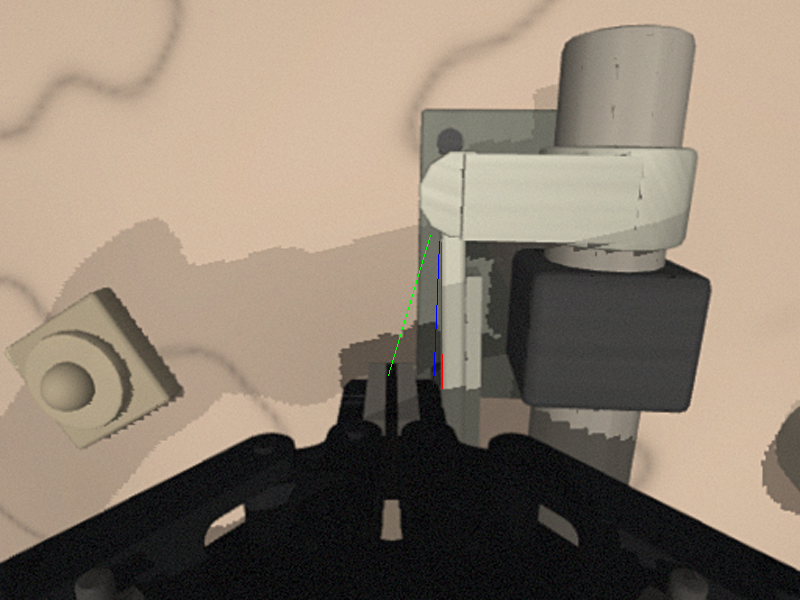

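Call:
{"method": "servo_tool", "body": {"plan": "0 0 0 -0.01 0; 0 0 0 -0.02 0; 0 0 0 -0.03 0; 0 0 0 -0.04 0; 0 0 0 -0.05 0; 0 0 0 -0.055 0; 0 0 0 -0.055 0; 0 0 0 -0.055 0"}}

```text
clock: 16.85
ee_pos: [0.5119, 0.2375, 0.1474]
orientation: [-1.656, 0.002, -1.813]
contact_force: [0.0, 1.0, 0.5]
opening: 0.0
```

Call:
{"method": "servo_tool", "body": {"plan": "0 0 -0.04 -0.005 0; 0 0 -0.08 -0.01 0; 0 0 -0.12 -0.015 0; 0 0 -0.12 -0.015 0; 0 0 -0.12 -0.015 0"}}

```text
clock: 17.35
ee_pos: [0.5081, 0.2384, 0.2692]
orientation: [-1.654, 0.004, -1.814]
contact_force: [-0.1, 0.2, -0.3]
opening: 0.0002
```

```bash
python3 clook.py w11; python3 - <<'E'
from h import *
im=optics.grab_frame('top')[:,:,::-1]; a=cv2.imread('pics/top0_raw.png')
cv2.imwrite('pics/top1.png',cv2.resize(im,(800,600),interpolation=cv2.INTER_CUBIC))
E
```

```text
17.35 [0.50813483 0.23838748 0.2691532 ] [-1.65351439  0.00435378 -1.81388684] [-0.05987402  0.17376299 -0.27435062]
```

View pics/w11.png

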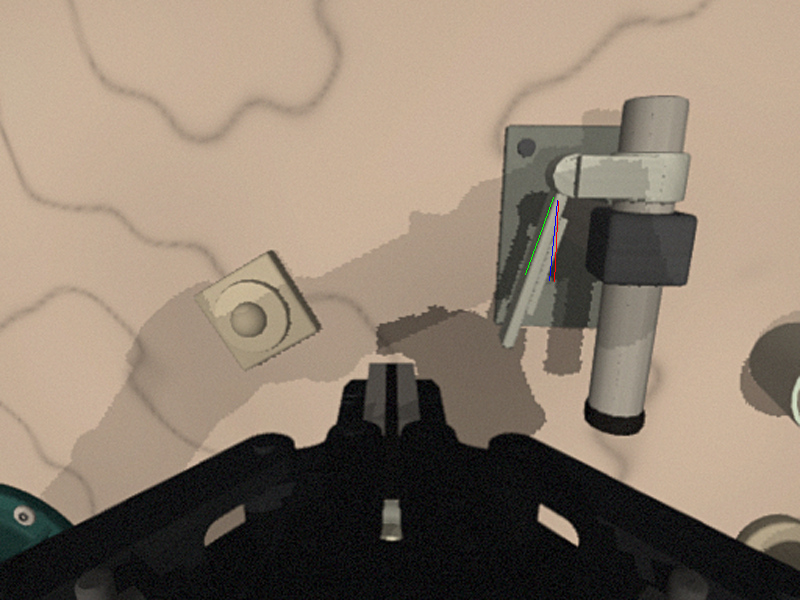

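View pics/top1.png

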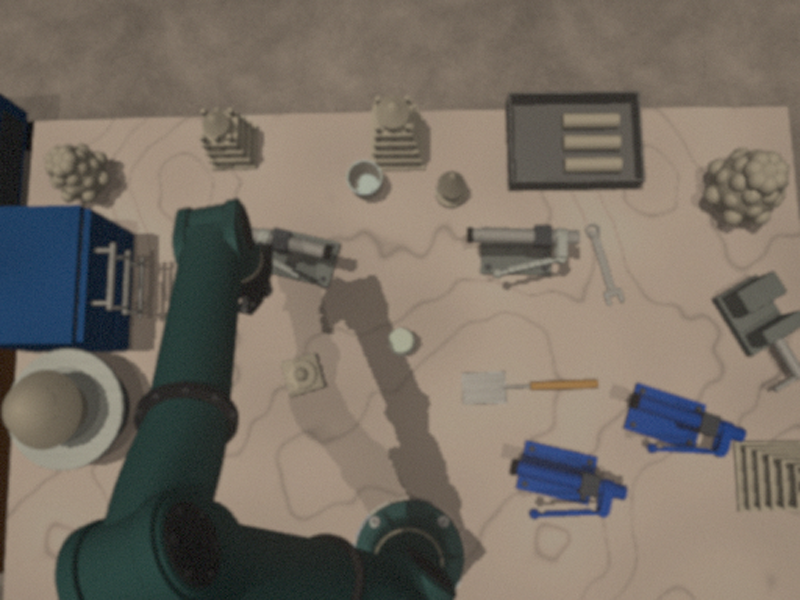

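```bash
python3 -c "
from cell import workorder; print(workorder.job_done())"
```

```text
the job is handed in; nothing more can be done
None
```

I pressed the brake lever and then the clutch lever in to their stops with the backs of the closed fingers. Each was held about two seconds and released, and the job was handed in at about 17.5 s of the 58 s.

| Lever | Angle at the stop, from images | Push level along the handle / total force | Time at the stop |
|---|---|---|---|
| Brake | about 0.29–0.30 rad | 10–12 N / 13–16 N | about 2.2 s |
| Clutch | about 0.30 rad | 10–12 N / 14–16 N | about 2 s |

- **Stops:** on both levers the tool stopped advancing while the force kept rising, and the total stayed well under the 40 N limit.
- **Release:** after each release the wrist camera showed the lever back on its rest line, and the force reading was about zero. The final top view also shows both levers out.
- **Bystanders:** in the last top view the finial, cup, jar, rosette, spatula and wrench are where they started. The arm hid the screwdriver, so I did not re-check it. The arm passed high above that area.
- **Off-plan:** the tool tilted about 3° during the brake hold and about 5° by the end of the clutch hold. A vertical force of up to about 11 N came with it. I left the tilt uncorrected because the moves can only turn the tool about its own y axis.

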